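Pack the capped oil tin from the display shelf into the pine crate

ROBOT

A 7-joint arm with a two-finger parallel gripper is mounted at the origin on the work surface. World frame = base frame: x ahead of the robot, y to its left, z up, the work surface at z = 0. Lengths are in m, angles in degrees, forces in N, time in s.
With the tool pointing down it reaches from about 0.35 to 0.9 m from the base axis. Payload 8.1 kg.
Tool frame: the origin (TCP) lies at the very end of the fingers, on their centre line; the grasp point (between the pads) lies robot.grip_point_offset behind it (robot.grip_point_offset is the distance from the TCP to the grasp point, in m); z points along the fingers, y is the line along which they close (so a half turn about z gives the same grasp; the last joint's range is limited). The gripper opens to 92 mm and grips with 3 to 60 N. Pads are 19 mm wide; open, the fingers measure 130 mm over their backs; the gripper's body (75 mm by 190 mm) begins 47 mm behind the grasp point.
Start: joints at [-76.467, 24.895, 1.432, 90.138, -0.665, 64.973, -4.303], TCP at [0.208, 0.589, 0.206] pointing down, gripper open.
Joint ranges: [-149.89, 149.89], [-25.12, 119.58], [-72.63, 75.52], [4.76, 147.25], [-75.54, 255.54], [6.69, 114.76], [-157.13, 157.13]. Speed limits (degrees/s): [127.2, 127.2, 172.46, 172.46, 180, 180, 180].

INTERFACE

Orientations are given as a 3x3 rotation matrix whose columns are the frame's x, y, z axes.
In Python, from rig import robot gives the robot as it stands. The module is installed in compiled form; this text tells all that it offers.
- The arm moves only by the shell command python3 -m inch 'ROWS'. ROWS is JSON, a list that holds one entry, the list of rows, each a list of 7 numbers: the turn, a rotation vector about the tool's x, y, z in rad, then the shift along the tool's x, y, z in mm, then the finger opening in mm, from 0 to 91.8. A call has 1 to 5 rows; each row is the pose to reach, as a shift and turn from the pose commanded when the call began, along the tool's axes at that moment; what a row does not reach only later rows make up. A row lasts 1/8 s, in which the tool goes at most 62.5 mm and 10.7 degrees, less where a joint would pass 70% of its speed; a pose out of reach is approached as far as the arm can. A call with a gripper value outside its range is refused whole. The fingers move at their own pace and stop on an object; the grip force is fixed at half the most. Time passes only in rows, so rows that repeat a pose let the fingers close. It gives the time, the measured TCP pose, the force, the opening and the grip force at its end, in the units of the state.
- robot.get_obs(): the state, without advancing time (a new reading comes with each control period).
- robot.grab_frame(name): name is "side" or "top" or "wrist"; returns (picture, depth): 384x512x3 uint8, red, green, blue; 384x512 float32, m along the optical axis (not along the pixel's ray), 0 where there is no reading.
- robot.calibration(name): a dict with "fx", "fy", "cx", "cy" (pixels), "R" (3x3) and "t" (3): a world point X has camera coordinates R X + t. Camera axes: x right, y down, z forward; pixel columns grow to the right and rows downward; lengths in m; the calibration is good to about 2 mm. A picture is of the moment at which its call begins: read the wrist's pose just before it. calibration takes no time and is no camera call; for the wrist camera it gives the pose at the moment of the call.
- robot.hand_in(): hands the job in; it is judged then, once.
The state is a dict: "clock": time; "joints": joint angles; "joint_velocities": joint speeds; "joint_torque": joint torques, N m; "eef_pos": TCP position; "eef_rot": TCP orientation; "ft_force": force on the tool from outside, world axes, zero at the start; "ft_torque": the same for the moment, N m; "grip_width": finger opening in m; "grasp_force": force on a finger pad.
Only numpy, scipy, OpenCV 4.12 (cv2) and the standard library are available. Lean on these libraries where they do the work, as an engineer would, in place of code of your own. Each camera call takes 0.05 s, during which the arm holds its last target. There are 200 camera calls.

TASK

Clear the polishing brush off the crate and lay it down on the counter, and take the oil tin with the round cap off the display shelf, lifting it up over the front rail, and stand it in the crate's empty compartment (the one the brush lay across), upright and right down on its floor. The compartment is too narrow for fingers at the tin's broad sides, so stand the tin on the counter on the way, let go, and take it again by its narrow sides. Keep the tin upright, set the tin and brush down gently rather than dropping them, and leave everything else where it is.

Things in the scene. Friction and masses are not known exactly. Their poses are not given: they have to be found in the camera images.
- tin_mid (a point): oil tin: steel, 40 (x) by 62 (y) by 100 mm high, plus a low tapered black round cap of 9 mm on top (not for gripping), about 0.4 kg; the only thing on the shelf with a cap. Point: its centre, 50 mm above its underside; z up. On the shelf its broad faces look to front and back (its x along the shelf's x); neighbours stand about 10 mm from its narrow sides.
- brush_mid (a point): polishing brush: wooden back 46 (x) by 160 (y) mm, 44 mm high over all, bristle block (38 by 148 mm) underneath, about 0.16 kg. Point: its centre, 22 mm above its underside. At the start it lies bristles down over the empty compartment of the crate, on the wall tops (108 mm above the counter), its y roughly along the crate's y.
- shelf: low wooden display shelf (fixed), 130 (x) by 260 (y) mm; origin on the counter under its centre; front = -x, towards the robot. Board top 60 mm above the counter. Rails 12 mm thick run along y at front and back (centred x = -59, +59 mm), end cheeks at y = +-126 mm; all have their tops 105 mm above the counter. Three things, the tin among them, stand at y = -72, 0, +72 mm in any order.
- crate: open pine crate (fixed), 166 (x) by 200 (y) by 108 mm high; origin on the counter under its centre. Walls, floor 8 mm. Three compartments centred at y = -64, 0, +64 mm, each 56 mm wide (y), 150 mm long (x), dividers 108 mm high: the tin fits with its 62 mm side along the crate's x. Two hold a thing each, one is empty. The crate is on the left or right of the counter.
- mat: thin grey felt mat (fixed), 270 (x) by 220 (y) by 2 mm, lying on the counter on the side where the crate is not; origin under its centre. Counts as counter. The mallet and whetstone lie on its far part (+x), its near part is free.
- liptin_mid (a point): bystander on the shelf: flat-lidded steel tin 42 by 64 by 104 mm high; point at its centre.
- canister_mid (a point): bystander on the shelf: round brass canister, diameter 64, 102 mm high; point at its centre.
- jar_mid (a point): bystander in a crate compartment: round jar, diameter 48, 85 mm high; point at its centre.
- block_mid (a point): bystander in a crate compartment: dark wood block 70 (x) by 40 (y) by 90 mm high; point at its centre.
- mallet_mid (a point): bystander on the mat: mallet lying flat; head a cylinder of diameter 46, 90 mm long along its x, centred at its y = -55 mm; handle of diameter 22 reaching to y = +85 mm; the point is 23 mm above the mat.
- stone_mid (a point): bystander on the mat: whetstone 50 (x) by 160 (y) by 26 mm; point at its centre.
- cup_mid (a point): bystander on the counter in front of the shelf: small brass bowl, rim diameter 66, 45 mm high; point on its axis half-way up.

How it is judged (in metres and radians):
On the way, in this order (a step that is already met when the one before it is completed fails the run):
1. the tin is lifted upright off the shelf, its underside above the top of the front rail, while still over the shelf (height (world z) of tin_mid above 0.155 m and x of tin_mid in the frame of shelf between -0.07 and 0.1 m and angle between tin_mid's own z axis and vertical below 0.3 rad), for 0.02 s.
2. the tin stands upright on the counter (outside the crate and off the shelf), let go (height (world z) of tin_mid below 0.06 m and angle between tin_mid's own z axis and vertical below 0.1 rad and (x of tin_mid in the frame of crate below -0.1 m or x of tin_mid in the frame of crate above 0.1 m or y of tin_mid in the frame of crate below -0.115 m or y of tin_mid in the frame of crate above 0.115 m) and contact force between tin and the fingers below 0.05 N and linear speed of tin below 0.02 m/s), for 0.1 s.
At the end, for the whole second after the job is handed in: The tin stands upright (within 0.1 rad) on the floor of the crate's empty compartment (height within 6 mm), the brush lies on the counter or mat (centre below 35 mm), both released and at rest (z of tin_mid in the frame of crate between 0.05 and 0.064 m and x of tin_mid in the frame of crate between -0.065 and 0.065 m and y of tin_mid in the frame of crate between -0.09 and 0.09 m and angle between tin_mid's own z axis and vertical below 0.1 rad and linear speed of each of tin, brush below 0.02 m/s and contact force between each of tin, brush and the fingers below 0.05 N and height (world z) of brush_mid below 0.035 m); the robot touches nothing.
It fails at once if the tin is tipped by more than 0.5 rad (angle between tin_mid's own z axis and vertical above 0.5 rad).
It fails at once if a bystander is moved more than 30 mm (distance of any of liptin_mid, canister_mid, jar_mid, block_mid, mallet_mid, stone_mid, cup_mid from where it was at the start of the episode above 0.03 m).
It fails at once if the tin is dropped (moves faster than 0.6 m/s out of the fingers) (linear speed of tin above 0.6 m/s and contact force between tin and the fingers below 0.01 N).
It fails at once if the brush is dropped (moves faster than 0.7 m/s out of the fingers) (linear speed of brush above 0.7 m/s and contact force between brush and the fingers below 0.01 N).
It also fails if it takes over 67 s, if anything falls off the work surface, if the arm or the gripper's body presses on something with over 40 N, if the wrist force passes 120 N, or if a joint passes its speed limit or range.

## Working session

There is one attempt and no reset: what is moved stays moved. The work goes in short steps, Python scripts to look and compute and a shell command to move; the robot and the scene stay as the last step left them, time stands still between calls to the robot, and variables do not carry over. Pictures are saved under pics/ and viewed, at most 10 in all, crops included, and the job is handed in when it is done.

```bash
mkdir -p pics; python3 - <<'E'
from rig import robot
import cv2,numpy as np
o=robot.get_obs();print(o['clock'],o['eef_pos'],np.round(o['eef_rot'],3),o['grip_width'],robot.grip_point_offset)
for n in('top','side'):
    p,d=robot.grab_frame(n);c=robot.calibration(n)
    cv2.imwrite(f'pics/{n}0.png',p[:,:,::-1]);np.savez(f'{n}0.npz',p=p,d=d,**c)
    print(n,{k:np.round(v,3).tolist() for k,v in c.items()})
E
```

```text
0.0 [0.20759791 0.58893435 0.2050347 ] [[-0.943  0.332 -0.   ]
 [ 0.332  0.943 -0.002]
 [-0.    -0.002 -1.   ]] 0.09203905721094527 0.0188
top {'fx': 424.602, 'fy': 424.602, 'cx': 255.467, 'cy': 189.613, 'R': [[0.009, -1.0, 0.016], [-0.999, -0.01, -0.054], [0.054, -0.015, -0.998]], 't': [-0.018, 0.549, 1.16]}
side {'fx': 407.416, 'fy': 407.416, 'cx': 255.918, 'cy': 185.076, 'R': [[0.992, -0.128, 0.02], [-0.07, -0.66, -0.748], [0.11, 0.74, -0.663]], 't': [-0.55, 0.125, 1.142]}
```

View pics/top0.png

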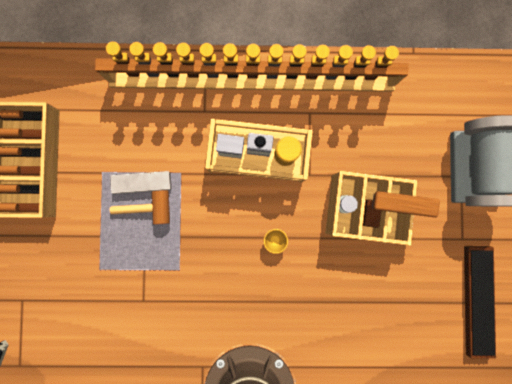

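View pics/side0.png

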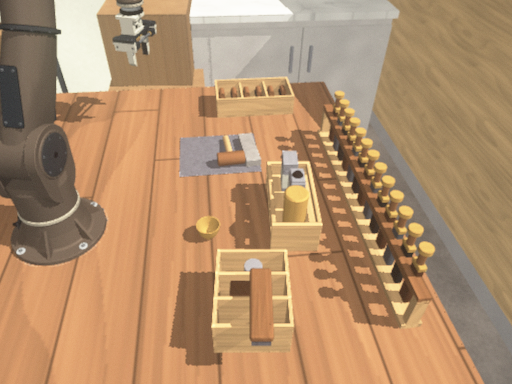

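The top view shows the capped tin in the middle of the shelf (260,142), the bowl at (276,241), and the crate at lower right with corners around (340,173) to (412,243). The brush runs from (375,203) to (438,206), and the jar is at (348,204). The mat, mallet and stone are at left. In the side view the brush lies over the crate's near compartment (262,305).

```bash
cat > h.py <<'E'
import numpy as np,cv2
from rig import robot
def pts(p,d,c):
    v,u=np.mgrid[:d.shape[0],:d.shape[1]]
    X=np.stack([(u-c['cx'])/c['fx']*d,(v-c['cy'])/c['fy']*d,d],-1)
    W=(X-c['t'])@c['R'];W[d==0]=np.nan
    return W
def ray(u,v,z,c):
    r=c['R'].T@np.array([(u-c['cx'])/c['fx'],(v-c['cy'])/c['fy'],1]);o=-c['R'].T@c['t']
    return o+r*(z-o[2])/r[2]
def rect(W,m):
    q=W[m][:,:2].astype(np.float32);(c,s,a)=cv2.minAreaRect(q*1000)
    return np.round(c,1),np.round(s,1),round(a,1),len(q),np.round(np.nanmedian(W[m][:,2]),4)
def comps(W,m,minn=25):
    n,l,st,_=cv2.connectedComponentsWithStats(m.astype(np.uint8))
    for i in range(1,n):
        if st[i,4]>=minn: print(st[i],*rect(W,l==i))
E
python3 - <<'E'
from h import *
f=np.load('top0.npz');W=pts(f['p'],f['d'],f);z=W[...,2]
v,u=np.mgrid[:384,:512]
roi=lambda a,b,c,d:(u>a)&(u<b)&(v>c)&(v<d)
print('counter z',np.nanmedian(z[280:290,300:400]))
C=roi(320,445,160,260);S=roi(195,320,110,190)
print('brush');comps(W,C&(z>.135)&(z<.165))
print('crate rim');print(rect(W,C&(z>.098)&(z<.116)))
print('inside<.1');comps(W,C&(z>.06)&(z<.1))
print('shelf rim');print(rect(W,S&(z>.095)&(z<.115)))
print('things');comps(W,S&(z>.148)&(z<.18))
print('cup');comps(W,roi(255,300,220,265)&(z>.012))
print('mat');comps(W,roi(95,190,165,275)&(z>.012))
x=cv2.resize(f['p'][100:260,190:450,::-1],None,fx=3,fy=3,interpolation=cv2.INTER_CUBIC);cv2.imwrite('pics/crop0.png',x)
E
```

```text
counter z 0.0017271476468679128
brush
[ 373  191   67   26 1230] [ 511.4 -381.4] [159.5  46. ] 83.2 1230 0.1529
crate rim
(array([ 502.4, -315.1]), array([200.8, 166.1]), 83.6, 1629, np.float64(0.1085))
inside<.1
[329 172  10  63 184] [ 513.  -216.4] [  2.1 164.5] 83.6 184 0.0795
[339 175  25  60 519] [ 509.2 -256.5] [ 49.9 150.6] 83.4 519 0.0916
[367 178  22  14  85] [ 572. -333.] [58.6 25.2] 54.1 85 0.0826
[392 181  21  14  97] [ 564.4 -397.8] [56.1 25.5] 51.5 97 0.0808
[362 199  23  39 374] [ 474.8 -316.9] [50.4 95.9] 83.8 374 0.0964
[400 214  10  27 153] [ 450.3 -402.2] [16. 71.] 71.1 153 0.0805
shelf rim
(array([650.1, -18.1]), array([264.5, 131. ]), 84.3, 1517, np.float64(0.1059))
things
[247 133  26  19 413] [659.8 -19.3] [61.4 40.5] 83.6 413 0.1616
[216 134  28  21 476] [653.1  54.1] [64.  42.6] 83.2 476 0.1653
[276 136  26  27 542] [642.7 -89.7] [62.6 61.4] 0.7 542 0.1631
cup
[264 229  24  24 327] [412.  -66.7] [61.7 62. ] 0.8 327 0.0309
mat
[ 110  171   61   53 2020] [526.1 303.5] [141.7 163.6] 0.5 2020 0.0306
```

View pics/crop0.png

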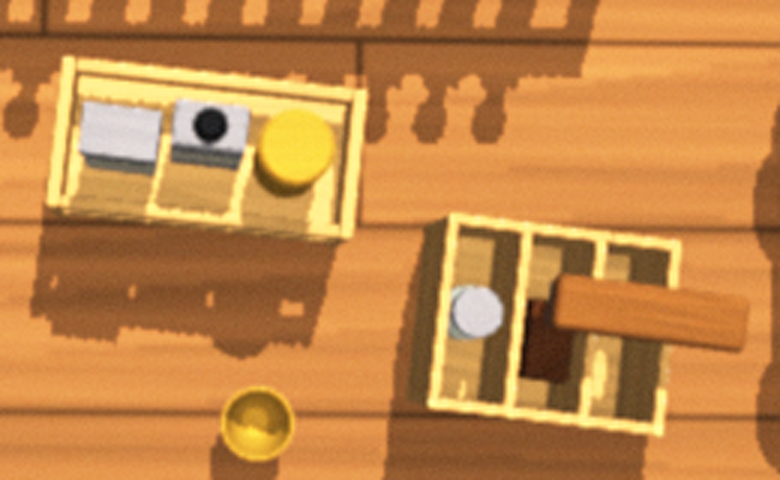

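```bash
cat >> h.py <<'E'
from scipy.spatial.transform import Rotation as Ro
def down(a):  # tool y axis at world angle a (deg), z down
    a=np.radians(a);y=np.array([np.cos(a),np.sin(a),0]);z=np.array([0,0,-1.]);return np.stack([np.cross(y,z),y,z],1)
def plan(*wps):  # (x,y,z mm, yaw) -> tool-frame deltas, each from the one before
    o=robot.get_obs();p=np.array(o['eef_pos'])*1000;R=np.array(o['eef_rot'])
    print('t',round(o['clock'],2),'p',np.round(p,1),'yaw',round(np.degrees(np.arctan2(R[1,1],R[0,1])),1),'tilt',round(np.degrees(np.arccos(-R[2,2])),2),'w',round(o['grip_width']*1000,1),'gf',round(o['grasp_force'],1),'J',np.round(o['joints'],0),'F',np.round(o['ft_force'],1))
    for w in wps:
        q=np.array(w[:3],float);T=down(w[3]);r=Ro.from_matrix(R.T@T).as_rotvec();s=R.T@(q-p)
        print(w,'->',np.round(r,3),np.round(s,0),'rows>=',round(max(np.linalg.norm(s)/62.5,np.degrees(np.linalg.norm(r))/10.7),1));p,R=q,T
E
python3 -c "
from h import *
plan((330,340,250,35),(450,100,250,-6.6),(500,-160,250,-6.6),(511.4,-381.4,200,-6.8),(511.4,-381.4,121,-6.8))"
```

```text
t 0.1 p [207.6 589.  205.1] yaw 70.6 tilt 0.08 w 91.9 gf 0.0 J [-76.  25.   1.  90.  -1.  65.  -4.] F [ 0.2 -0.1  0.9]
(330, 340, 250, 35) -> [-0.001  0.001  0.621] [-198. -194.  -45.] rows>= 4.5
(450, 100, 250, -6.6) -> [0.    0.    0.726] [-265.  -39.    0.] rows>= 4.3
(500, -160, 250, -6.6) -> [0. 0. 0.] [-253.   80.    0.] rows>= 4.2
(511.4, -381.4, 200, -6.8) -> [0.    0.    0.003] [-219.   37.   50.] rows>= 3.6
(511.4, -381.4, 121, -6.8) -> [0. 0. 0.] [ 0.  0. 79.] rows>= 1.3
```

```bash
python3 -m inch '[[[0,0,0.12,-40,-39,-9,91],[0,0,0.25,-80,-78,-18,91],[0,0,0.37,-120,-116,-27,91],[0,0,0.5,-160,-155,-36,91],[0,0,0.62,-198,-194,-45,91]]]'
python3 -m inch '[[[0,0,0.15,-53,-8,0,91],[0,0,0.3,-106,-16,0,91],[0,0,0.44,-159,-24,0,91],[0,0,0.58,-212,-32,0,91],[0,0,0.726,-265,-39,0,91]]]'
python3 -m inch '[[[0,0,0,-51,16,0,91],[0,0,0,-102,32,0,91],[0,0,0,-153,48,0,91],[0,0,0,-204,64,0,91],[0,0,0,-253,80,0,91]]]'
python3 -c "
from h import *
plan((511.4,-381.4,200,-6.8),(511.4,-381.4,121,-6.8))"
```

```text
clock: 0.72
eef_pos: [0.3306, 0.3387, 0.2509]
eef_rot: [[-0.571, 0.821, -0.0], [0.821, 0.571, -0.0], [-0.0, -0.0, -1.0]]
ft_force: [0.0, 0.3, -0.5]
grip_width: 0.091
grasp_force: 0.0
clock: 1.35
eef_pos: [0.4506, 0.0997, 0.2508]
eef_rot: [[0.118, 0.993, -0.0], [0.993, -0.118, 0.0], [0.0, -0.0, -1.0]]
ft_force: [0.5, 1.8, 0.1]
grip_width: 0.091
grasp_force: 0.0
clock: 1.98
eef_pos: [0.5009, -0.1606, 0.2507]
eef_rot: [[0.114, 0.994, -0.0], [0.994, -0.114, 0.0], [0.0, -0.0, -1.0]]
ft_force: [0.6, 0.8, 1.2]
grip_width: 0.0907
grasp_force: 0.0
t 1.98 p [ 500.9 -160.6  250.7] yaw -6.5 tilt 0.02 w 90.7 gf 0.0 J [-20.  15.  41. 102. -11.  66.  18.] F [0.6 0.8 1.2]
(511.4, -381.4, 200, -6.8) -> [-0.    -0.     0.005] [-218.   36.   51.] rows>= 3.6
(511.4, -381.4, 121, -6.8) -> [0. 0. 0.] [ 0.  0. 79.] rows>= 1.3
```

```bash
python3 -m inch '[[[0,0,0,-50,8,5,91],[0,0,0,-100,16,15,91],[0,0,0,-150,25,30,91],[0,0,0,-195,32,45,91],[0,0,0.005,-218,36,51,91]]]' | head -2
python3 -m inch '[[[0,0,0,0,0,20,91],[0,0,0,0,0,40,91],[0,0,0,0,0,60,91],[0,0,0,0,0,75,91],[0,0,0,0,0,79,91]]]'|head -2
python3 - <<'E'
from h import *
p,d=robot.grab_frame('wrist');cv2.imwrite('pics/w1.png',p[:,:,::-1])
plan((511.4,-381.4,121,-6.8))
E
```

```text
clock: 2.6
eef_pos: [0.5105, -0.3823, 0.1983]
clock: 3.22
eef_pos: [0.5115, -0.3793, 0.1197]
t 3.27 p [ 511.6 -379.5  120. ] yaw -6.8 tilt 0.07 w 90.7 gf 0.0 J [  8.  34.  38.  96. -24.  58.  46.] F [-0.9  0.4  0.2]
(511.4, -381.4, 121, -6.8) -> [-0.001 -0.    -0.   ] [-2. -0. -1.] rows>= 0.0
```

View pics/w1.png

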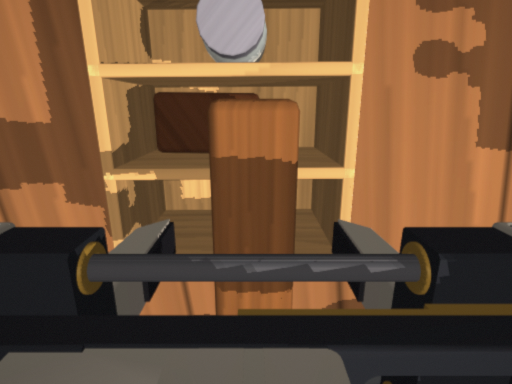

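The wrist view shows the brush centred between the open fingers, its back spanning columns 210–298 with the fingers at about 150 and 350. I'll close, lift, and check the grip.

```bash
python3 -m inch '[[[0,0,0,0,0,0,30],[0,0,0,0,0,0,30],[0,0,0,0,0,0,30],[0,0,0,0,0,0,30],[0,0,0,0,0,0,30]]]' | tail -2
python3 -m inch '[[[0,0,0,0,0,-5,30],[0,0,0,0,0,-15,30],[0,0,0,0,0,-30,30],[0,0,0,0,0,-45,30],[0,0,0,0,0,-55,30]]]'
python3 -c "
from h import *
plan((285,-370,170,-6.8),(285,-370,60,-6.8),(285,-370,16,-6.8))"
```

```text
grip_width: 0.0459
grasp_force: 24.1
clock: 4.53
eef_pos: [0.5122, -0.3801, 0.1774]
eef_rot: [[0.119, 0.993, 0.001], [0.993, -0.119, -0.001], [-0.001, 0.001, -1.0]]
ft_force: [-0.1, 1.0, -2.4]
grip_width: 0.0459
grasp_force: 30.0
t 4.53 p [ 512.2 -380.1  177.4] yaw -6.8 tilt 0.09 w 45.9 gf 30.0 J [  6.  31.  40.  93. -21.  64.  44.] F [-0.1  1.  -2.4]
(285, -370, 170, -6.8) -> [ 0.001  0.001 -0.   ] [ -17. -227.    7.] rows>= 3.6
(285, -370, 60, -6.8) -> [0. 0. 0.] [  0.   0. 110.] rows>= 1.8
(285, -370, 16, -6.8) -> [0. 0. 0.] [ 0.  0. 44.] rows>= 0.7
```

```bash
python3 -m inch '[[[0,0,0,-2,-25,0,30],[0,0,0,-5,-65,0,30],[0,0,0,-9,-110,0,30],[0,0,0,-13,-155,0,30],[0,0,0,-16,-195,0,30]]]' | tail -2
python3 -m inch '[[[0,0,0,-1,-20,0,30],[0,0,0,-1,-32,5,30],[0,0,0,-1,-32,30,30],[0,0,0,-1,-32,60,30],[0,0,0,-1,-32,90,30]]]'
python3 -c "
from h import *
plan((285,-370,60,-6.8),(285,-370,14,-6.8))"
```

```text
grip_width: 0.0455
grasp_force: 30.0
clock: 5.78
eef_pos: [0.2859, -0.3698, 0.0847]
eef_rot: [[0.117, 0.993, 0.0], [0.993, -0.117, -0.001], [-0.001, 0.001, -1.0]]
ft_force: [0.2, 0.4, -2.0]
grip_width: 0.0454
grasp_force: 30.0
t 5.78 p [ 285.9 -369.8   84.7] yaw -6.7 tilt 0.04 w 45.4 gf 30.0 J [ 15.  22.  40. 122. -21.  42.  62.] F [ 0.2  0.4 -2. ]
(285, -370, 60, -6.8) -> [0.001 0.001 0.001] [-0. -1. 25.] rows>= 0.4
(285, -370, 14, -6.8) -> [0. 0. 0.] [ 0.  0. 46.] rows>= 0.7
```

```bash
python3 -m inch '[[[0,0,0,0,0,20,30],[0,0,0,0,0,40,30],[0,0,0,0,0,55,30],[0,0,0,0,0,64,30],[0,0,0,0,0,69,30]]]'
python3 -m inch '[[[0,0,0,0,0,1,30],[0,0,0,0,0,2,30],[0,0,0,0,0,3,30],[0,0,0,0,0,3,30]]]'
```

```text
clock: 6.4
eef_pos: [0.2848, -0.3698, 0.0165]
eef_rot: [[0.119, 0.993, 0.0], [0.993, -0.119, 0.0], [0.0, 0.0, -1.0]]
ft_force: [-0.1, 0.7, -2.1]
grip_width: 0.0459
grasp_force: 30.0
clock: 6.9
eef_pos: [0.2847, -0.3697, 0.014]
eef_rot: [[0.119, 0.993, 0.0], [0.993, -0.119, -0.0], [-0.0, 0.0, -1.0]]
ft_force: [-0.1, -0.5, -2.4]
grip_width: 0.0454
grasp_force: 30.0
```

```bash
python3 -m inch '[[[0,0,0,0,0,1,30],[0,0,0,0,0,2,30],[0,0,0,0,0,2,30]]]'|sed -n '2p;4p'
python3 -m inch '[[[0,0,0,0,0,1,30],[0,0,0,0,0,2,30],[0,0,0,0,0,2,30]]]'|sed -n '2p;4p'
```

```text
eef_pos: [0.2846, -0.3697, 0.0127]
ft_force: [-3.1, 4.3, 17.8]
eef_pos: [0.2846, -0.3702, 0.0117]
ft_force: [-5.5, 8.0, 38.7]
```

```bash
python3 -m inch '[[[0,0,0,0,0,-2,30],[0,0,0,0,0,-2,91],[0,0,0,0,0,-2,91],[0,0,0,0,0,-2,91],[0,0,0,0,0,-2,91]]]'|tail -3
python3 -m inch '[[[0,0,0,0,0,-20,91],[0,0,0,0,0,-70,91],[0,0,0,0,0,-130,91],[0,0,0,0,0,-190,91],[0,0,0,0,0,-240,91]]]'|sed -n '2p;4p'
python3 -c "
from h import *
f=np.load('top0.npz');W=pts(f['p'],f['d'],f)
plan((420,-160,255,-6.5),(560,-60,255,-6.5),(660,-19,215,-6.4),(660,-19,115,-6.4))"
```

```text
ft_force: [-0.2, 0.1, -0.6]
grip_width: 0.081
grasp_force: 0.0
eef_pos: [0.2844, -0.3698, 0.254]
ft_force: [1.6, 1.0, 0.2]
t 8.9 p [ 284.4 -369.8  254. ] yaw -6.8 tilt 0.06 w 90.7 gf 0.0 J [  4.   8.  49. 110.  -7.  65.  48.] F [1.6 1.  0.2]
(420, -160, 255, -6.5) -> [ 0.001  0.    -0.006] [224. 110.  -1.] rows>= 4.0
(560, -60, 255, -6.5) -> [0. 0. 0.] [115. 128.   0.] rows>= 2.8
(660, -19, 215, -6.4) -> [ 0.     0.    -0.002] [52. 95. 40.] rows>= 1.8
(660, -19, 115, -6.4) -> [0. 0. 0.] [  0.   0. 100.] rows>= 1.6
```

```bash
python3 -m inch '[[[0,0,0,45,22,0,91],[0,0,0,90,44,0,91],[0,0,0,135,66,0,91],[0,0,0,180,88,0,91],[0,0,-0.006,224,110,-1,91]]]'|sed -n 2p
python3 -m inch '[[[0,0,0,33,45,0,91],[0,0,0,67,89,0,91],[0,0,0,100,134,0,91],[0,0,0,134,180,5,91],[0,0,-0.002,167,223,30,91]]]'|sed -n 2p
python3 - <<'E'
from h import *
plan((660,-19,215,-6.4),(660,-19,115,-6.4))
p,d=robot.grab_frame('wrist');cv2.imwrite('pics/w2.png',p[:,:,::-1])
p,d=robot.grab_frame('top');W=pts(p,d,robot.calibration('top'));v,u=np.mgrid[:384,:512]
comps(W,(W[...,2]>.012)&(u>300)&(u<480)&(v>245)&(v<345))
E
```

```text
eef_pos: [0.4209, -0.1588, 0.2529]
eef_pos: [0.6634, -0.0185, 0.2235]
t 10.15 p [663.4 -18.5 223.5] yaw -6.3 tilt 0.17 w 90.8 gf 0.0 J [-23.  30.  32.  85. -16.  70.   5.] F [ 0.3 -0.7  0.7]
(660, -19, 215, -6.4) -> [ 0.003 -0.001  0.001] [-1. -3.  8.] rows>= 0.1
(660, -19, 115, -6.4) -> [0. 0. 0.] [  0.   0. 100.] rows>= 1.6
[ 465  246   15   99 1360] [ 266.4 -605.9] [ 34.8 268.8] 88.3 1360 0.0333
[ 358  277   61   24 1056] [ 284.7 -371.6] [159.8  46.5] 82.9 1056 0.0449
```

View pics/w2.png

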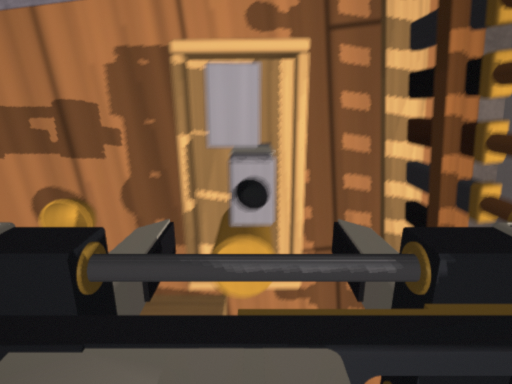

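The brush lies flat at (285,-372) with its top at 45 mm. The wrist view shows the tin's cap at (252,193) with the lidded tin above it and the canister below it, behind the bar. I'll compute the cap position from this view.

```bash
python3 - <<'E'
from h import *
c=robot.calibration('wrist');p,d=robot.grab_frame('wrist');W=pts(p,d,c)
print('cam',np.round(-c['R'].T@c['t'],3),'fwd',np.round(c['R'][2],2),'cap',np.round(ray(252,193,.169,c),3),'depthcap',np.round(W[193,252],3))
z=W[...,2];v,u=np.mgrid[:384,:512];m=(z>.150)&(z<.168)&(u>200)&(u<290)&(v>40)&(v<226)
comps(W,m)
E
```

```text
cam [0.671 0.059 0.395] fwd [-0.03 -0.27 -0.96] cap [ 0.662 -0.007  0.169] depthcap [ 0.662 -0.009  0.164]
[ 204   70   57   87 4732] [653.7  54.1] [64.1 42.1] 83.3 4732 0.1631
[ 228  166   48   60 2580] [660.9 -14.6] [52.7 40.1] 83.6 2580 0.1591
```

```bash
python3 - <<'E'
from h import *
c=robot.calibration('wrist');p,d=robot.grab_frame('wrist');W=pts(p,d,c)
for r in range(140,246,5): print(r,np.round(W[r,240]*1000,0),p[r,240])
m=(p.max(-1)<70)&(np.indices(d.shape)[0]>170)&(np.indices(d.shape)[0]<215)&(np.abs(np.indices(d.shape)[1]-252)<25)
print('cap px',np.argwhere(m).mean(0),np.median(W[m],0))
f=np.load('top0.npz');W=pts(f['p'],f['d'],f)
v,u=np.indices(f['d'].shape);m=(f['p'].max(-1)<60)&(abs(u-260)<9)&(abs(v-141)<8)
uv=np.argwhere(m).mean(0);print('top cap',uv,np.median(W[m],0),ray(uv[1],uv[0],.169,f))
E
```

```text
140 [656.  31. 163.] [161 154 159]
145 [655.  27. 162.] [161 153 158]
150 [655.  24. 163.] [155 148 153]
155 [652.  13. 119.] [101  95  87]
160 [653.  13. 145.] [67 64 66]
165 [653.  10. 155.] [114 108 111]
170 [653.   7. 159.] [158 150 155]
175 [652.   3. 159.] [158 150 156]
180 [652.  -2. 159.] [157 150 155]
185 [651.  -6. 159.] [157 150 154]
190 [651. -10. 160.] [19 17 21]
195 [651. -13. 164.] [15 16 16]
200 [650. -16. 166.] [14 14 15]
205 [650. -21. 166.] [11 12 13]
210 [649. -27. 160.] [47 44 47]
215 [648. -32. 159.] [158 150 154]
220 [648. -37. 159.] [157 149 154]
225 [647. -41. 159.] [159 150 154]
230 [647. -46. 159.] [144 133 132]
235 [644. -58. 143.] [93 68 27]
240 [645. -58. 153.] [93 67 27]
245 [645. -59. 161.] [174 126  48]
cap px [199.27610209 252.21809745] [nan nan nan]
top cap [141.325  259.5875] [ 0.65871628 -0.01960579  0.16977659] [ 0.65839265 -0.01878921  0.169     ]
```

```bash
python3 -c "
from h import *
plan((660,-19,113,-6.4))"
```

```text
t 10.35 p [660.6 -19.  221. ] yaw -6.3 tilt 0.18 w 90.8 gf 0.0 J [-23.  30.  32.  85. -16.  70.   5.] F [-0.5 -0.1  0.5]
(660, -19, 113, -6.4) -> [-0.003  0.001  0.002] [  0.  -0. 108.] rows>= 1.7
```

```bash
python3 -m inch '[[[0,0,0,0,0,25,91],[-0.003,0,0,0,0,55,91],[-0.003,0,0,0,0,85,91],[-0.003,0.001,0.002,0,0,103,91],[-0.003,0.001,0.002,0,0,108,91]]]'|sed -n '2p;4p'
python3 -m inch '[[[0,0,0,0,0,0,91],[0,0,0,0,0,0,20],[0,0,0,0,0,0,20],[0,0,0,0,0,0,20],[0,0,0,0,0,0,20]]]'|sed '3d'
python3 -m inch '[[[0,0,0,0,0,0,20],[0,0,0,0,0,0,20],[0,0,0,0,0,-3,20],[0,0,0,0,0,-8,20],[0,0,0,0,0,-15,20]]]'
```

```text
eef_pos: [0.6602, -0.0202, 0.1147]
ft_force: [0.4, -0.6, 1.0]
clock: 11.6
eef_pos: [0.6608, -0.0195, 0.115]
ft_force: [0.1, -0.0, 0.7]
grip_width: 0.0557
grasp_force: 0.0
clock: 12.22
eef_pos: [0.6604, -0.0196, 0.1299]
eef_rot: [[0.113, 0.994, 0.002], [0.994, -0.113, 0.001], [0.001, 0.002, -1.0]]
ft_force: [-0.4, 0.2, -4.6]
grip_width: 0.0397
grasp_force: 30.0
```

```bash
python3 -m inch '[[[0,0,0,0,0,-10,20],[0,0,0,0,0,-25,20],[0,0,0,0,0,-40,20],[0,0,0,0,0,-55,20],[0,0,0,0,0,-65,20]]]'|sed '3d'
python3 -c "
from h import *
plan((530,-5,195,-6.4),(440,90,150,-6.4),(440,90,60,-6.4))"
```

```text
clock: 12.85
eef_pos: [0.6609, -0.0197, 0.1963]
ft_force: [0.2, 0.1, -5.1]
grip_width: 0.0398
grasp_force: 30.0
t 12.85 p [660.9 -19.7 196.3] yaw -6.5 tilt 0.25 w 39.8 gf 30.0 J [-23.  31.  31.  87. -17.  67.   5.] F [ 0.2  0.1 -5.1]
(530, -5, 195, -6.4) -> [ 0.004 -0.001 -0.001] [  -0. -132.    1.] rows>= 2.1
(440, 90, 150, -6.4) -> [0. 0. 0.] [  84. -100.   45.] rows>= 2.2
(440, 90, 60, -6.4) -> [0. 0. 0.] [ 0.  0. 90.] rows>= 1.4
```

```bash
python3 -m inch '[[[0,0,0,0,-18,0,20],[0,0,0,0,-45,0,20],[0.002,0,0,0,-80,0,20],[0.004,0,0,0,-112,0,20],[0.004,-0.001,0,0,-132,1,20]]]'|sed -n '2p;4p;6p'
python3 -m inch '[[[0,0,0,12,-15,5,20],[0,0,0,32,-38,15,20],[0,0,0,54,-65,27,20],[0,0,0,74,-88,40,20],[0,0,0,84,-100,45,20]]]'|sed -n '2p;4p;6p'
python3 -c "
from h import *
plan((440,90,75,-6.4),(440,90,57,-6.4))"
```

```text
eef_pos: [0.5279, -0.0047, 0.1938]
ft_force: [1.6, 0.7, -4.3]
grasp_force: 30.0
eef_pos: [0.4382, 0.0918, 0.148]
ft_force: [-0.2, -0.6, -4.8]
grasp_force: 30.0
t 14.1 p [438.2  91.8 148. ] yaw -6.4 tilt 0.12 w 39.6 gf 30.0 J [-44.  13.  30. 120.  -8.  49. -15.] F [-0.2 -0.6 -4.8]
(440, 90, 75, -6.4) -> [-0.002 -0.     0.001] [-2.  2. 73.] rows>= 1.2
(440, 90, 57, -6.4) -> [0. 0. 0.] [ 0.  0. 18.] rows>= 0.3
```

```bash
python3 -m inch '[[[0,0,0,0,0,15,20],[-0.002,0,0,0,0,35,20],[-0.002,0,0,0,0,58,20],[-0.002,0,0,0,0,75,20],[-0.002,0,0,0,0,84,20]]]'|sed -n '2p;4p;6p'
python3 -m inch '[[[0,0,0,0,0,2,20],[0,0,0,0,0,4,20],[0,0,0,0,0,6,20],[0,0,0,0,0,6,20]]]'|sed -n '2p;4p;6p'
```

```text
eef_pos: [0.4399, 0.09, 0.064]
ft_force: [0.6, -0.0, -4.2]
grasp_force: 30.0
eef_pos: [0.4395, 0.0901, 0.0587]
ft_force: [0.2, 0.1, -5.0]
grasp_force: 30.0
```

```bash
python3 -m inch '[[[0,0,0,0,0,1,20],[0,0,0,0,0,2,20],[0,0,0,0,0,2,20]]]'|sed -n '2p;4p'
python3 -m inch '[[[0,0,0,0,0,1,20],[0,0,0,0,0,1,20]]]'|sed -n '2p;4p'
```

```text
eef_pos: [0.4393, 0.09, 0.0565]
ft_force: [-0.5, -0.5, -4.7]
eef_pos: [0.4393, 0.09, 0.0555]
ft_force: [-0.3, -0.2, -4.8]
```

```bash
python3 -m inch '[[[0,0,0,0,0,1,20],[0,0,0,0,0,1,20]]]'|sed -n '2p;4p'
python3 -m inch '[[[0,0,0,0,0,1,20],[0,0,0,0,0,1,20]]]'|sed -n '2p;4p'
```

```text
eef_pos: [0.4395, 0.09, 0.0547]
ft_force: [-1.6, 0.1, -0.1]
eef_pos: [0.4395, 0.0901, 0.0546]
ft_force: [-6.7, -1.8, 21.6]
```

```bash
python3 -m inch '[[[0,0,0,0,0,-1,20],[0,0,0,0,0,-1,91],[0,0,0,0,0,-1,91],[0,0,0,0,0,-1,91],[0,0,0,0,0,-1,91]]]'|sed -n '2p;4,6p'
python3 -m inch '[[[0,0,0,0,0,-1,91],[0,0,0,0,0,-15,91],[0,0,0,0,0,-45,91],[0,0,0,0,0,-75,91],[0,0,0,0,0,-95,91]]]'|sed -n '2p;4,5p'
python3 - <<'E'
from h import *
p,d=robot.grab_frame('side');cv2.imwrite('pics/s3.png',p[:,:,::-1])
plan((440,90,150,38.6),(440,90,150,83.6))
E
```

```text
eef_pos: [0.4394, 0.09, 0.0545]
ft_force: [-0.4, -0.3, 0.3]
grip_width: 0.0753
grasp_force: 0.0
eef_pos: [0.4398, 0.09, 0.1517]
ft_force: [-0.2, 1.1, 1.0]
grip_width: 0.0909
t 17.65 p [440.9  90.2 153.5] yaw -6.5 tilt 0.31 w 91.3 gf 0.0 J [-44.  12.  31. 120.  -8.  50. -15.] F [1.1 0.2 2.4]
(440, 90, 150, 38.6) -> [ 0.006 -0.    -0.788] [-0. -1.  4.] rows>= 4.2
(440, 90, 150, 83.6) -> [ 0.     0.    -0.785] [0. 0. 0.] rows>= 4.2
```

View pics/s3.png

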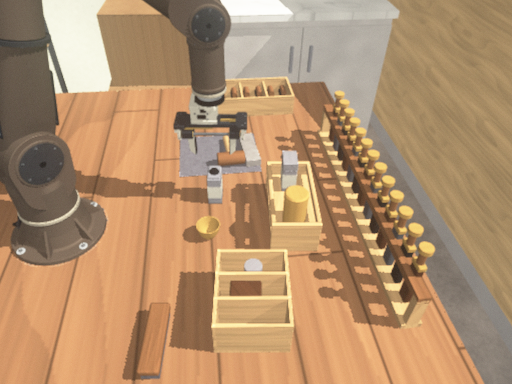

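The side view shows the tin upright and free on the counter at (214,185). The brush is flat at (153,340), and the near crate compartment (252,325) is empty.

```bash
python3 -m inch '[[[0,0,-0.17,0,0,0,91],[0,0,-0.34,0,0,0,91],[0.003,0,-0.5,0,0,0,91],[0.006,0,-0.66,0,0,0,91],[0.006,0,-0.788,0,0,0,91]]]'|sed -n 2p
python3 -m inch '[[[0,0,-0.17,0,0,0,91],[0,0,-0.34,0,0,0,91],[0,0,-0.5,0,0,0,91],[0,0,-0.66,0,0,0,91],[0,0,-0.785,0,0,0,91]]]'|sed -n 2p
python3 - <<'E'
from h import *
p,d=robot.grab_frame('top');W=pts(p,d,robot.calibration('top'));z=W[...,2];v,u=np.indices(d.shape)
comps(W,(z>.09)&(z<.115)&(u>190)&(u<240)&(v>190)&(v<260))
c=robot.calibration('wrist');p,d=robot.grab_frame('wrist');W=pts(p,d,c);z=W[...,2];print('wrist');comps(W,(z>.09)&(z<.112)&(v<300),200)
plan((439.5,90,58,83.6))
E
```

```text
eef_pos: [0.4393, 0.0899, 0.15]
eef_pos: [0.4393, 0.0898, 0.15]
wrist
[ 217  173   76   47 3481] [439.2  90.4] [62.1 40.1] 84.0 3481 0.0993
t 19.0 p [439.3  89.8 149.9] yaw 83.7 tilt 0.26 w 91.4 gf 0.0 J [-30.  12.  14. 119.  -4.  50.  70.] F [-0.8  0.6  0.6]
(439.5, 90, 58, 83.6) -> [-0.002 -0.004  0.002] [-1.  0. 92.] rows>= 1.5
```

```bash
python3 -m inch '[[[0,-0.002,0,0,0,20,91],[-0.002,-0.004,0.002,0,0,45,91],[-0.002,-0.004,0.002,0,0,70,91],[-0.002,-0.004,0.002,0,0,88,91],[-0.002,-0.004,0.002,0,0,92,91]]]'|sed -n '2p;4p'
python3 -m inch '[[[0,0,0,0,0,0,91],[0,0,0,0,0,0,45],[0,0,0,0,0,0,45],[0,0,0,0,0,0,45],[0,0,0,0,0,0,45]]]'|sed '3d'
python3 -m inch '[[[0,0,0,0,0,0,45],[0,0,0,0,0,-5,45],[0,0,0,0,0,-12,45],[0,0,0,0,0,-24,45],[0,0,0,0,0,-36,45]]]'|sed '3d'
python3 -c "
from h import *
plan((440,90,240,83.6),(440,-40,250,38.6),(470,-210,250,-6.4),(495.3,-378.7,220,-6.4),(495.3,-378.7,75,-6.4))"
```

```text
eef_pos: [0.4382, 0.0896, 0.0569]
ft_force: [0.1, 1.1, -0.6]
clock: 20.25
eef_pos: [0.439, 0.09, 0.0578]
ft_force: [0.3, 1.4, 3.1]
grip_width: 0.0615
grasp_force: 30.0
clock: 20.88
eef_pos: [0.4389, 0.0899, 0.0945]
ft_force: [0.6, 0.9, -5.6]
grip_width: 0.0619
grasp_force: 30.0
t 20.88 p [438.9  89.9  94.5] yaw 83.5 tilt 0.02 w 61.9 gf 30.0 J [-29.  17.  14. 123.  -6.  41.  72.] F [ 0.6  0.9 -5.6]
(440, 90, 240, 83.6) -> [-0.    -0.    -0.001] [  -1.    0. -146.] rows>= 2.3
(440, -40, 250, 38.6) -> [0.    0.    0.785] [ -14. -129.  -10.] rows>= 4.2
(470, -210, 250, -6.4) -> [0.    0.    0.785] [-152.  -83.    0.] rows>= 4.2
(495.3, -378.7, 220, -6.4) -> [0. 0. 0.] [-165.   44.   30.] rows>= 2.8
(495.3, -378.7, 75, -6.4) -> [0. 0. 0.] [  0.   0. 145.] rows>= 2.3
```

```bash
python3 -m inch '[[[0,0,0,0,0,-20,45],[0,0,0,0,0,-55,45],[0,0,0,0,0,-95,45],[0,0,0,0,0,-130,45],[0,0,0,-1,0,-146,45]]]'|sed -n '2p;6p'
python3 -m inch '[[[0,0,0.12,-1,-12,-1,45],[0,0,0.28,-3,-38,-3,45],[0,0,0.46,-7,-70,-6,45],[0,0,0.63,-11,-104,-9,45],[0,0,0.785,-14,-129,-10,45]]]'|sed -n '2p;6p'
python3 -m inch '[[[0,0,0.15,-25,-14,0,45],[0,0,0.31,-60,-33,0,45],[0,0,0.48,-98,-53,0,45],[0,0,0.65,-132,-72,0,45],[0,0,0.785,-152,-83,0,45]]]'|sed -n '2p;6p'
python3 - <<'E'
from h import *
plan((495.3,-378.7,220,-6.4))
f={}
p,d=robot.grab_frame('top');c=robot.calibration('top');W=pts(p,d,c);z=W[...,2];v,u=np.indices(d.shape);x,y=W[...,0],W[...,1]
m=(z>.1)&(z<.114)&(x<.62)&(x>.39)&(y<-.2)
print(rect(W,m),m.sum())
a=np.radians(-6.4);C=np.array([.5024,-.3151])
dx,dy=x-C[0],y-C[1];X=np.cos(a)*dx+np.sin(a)*dy;Y=-np.sin(a)*dx+np.cos(a)*dy
# compartment floor/wall: rim pixels projected in crate y
k=m&(abs(X)<.07);h=np.histogram(Y[k],np.arange(-.106,.106,.004))
print([(round(b*1000),n) for b,n in zip(h[1],h[0]) if n>20])
E
```

```text
eef_pos: [0.4405, 0.0898, 0.2423]
grasp_force: 30.0
eef_pos: [0.4388, -0.0416, 0.2504]
grasp_force: 30.0
eef_pos: [0.4687, -0.2127, 0.2503]
grasp_force: 30.0
t 22.75 p [ 468.7 -212.7  250.3] yaw -6.8 tilt 0.03 w 61.8 gf 30.0 J [-12.  13.  39. 104.  -9.  66.  22.] F [-0.4  0.2 -5.6]
(495.3, -378.7, 220, -6.4) -> [ 0.     0.001 -0.007] [-162.   46.   30.] rows>= 2.7
(array([ 559.9, -422.2]), array([163. , 476.1]), 13.9, 387, np.float64(0.1084)) 387
[(90, np.int64(25)), (94, np.int64(51)), (98, np.int64(40))]
```

```bash
python3 -m inch '[[[0,0,0,-20,6,2,45],[0,0,0,-60,17,8,45],[0,0,0,-105,30,18,45],[0,0,-0.007,-145,41,27,45],[0,0,-0.007,-162,46,30,45]]]'|sed -n '2p;6p'
python3 -m inch '[[[0,0,0,0,0,10,45],[0,0,0,0,0,25,45],[0,0,0,0,0,32,45],[0,0,0,0,0,32,45]]]'|sed -n '2p;6p'
python3 - <<'E'
from h import *
plan((495.3,-378.7,185,-6.4))
c=robot.calibration('wrist');p,d=robot.grab_frame('wrist');cv2.imwrite('pics/w4.png',p[:,:,::-1]);W=pts(p,d,c);z=W[...,2]
a=np.radians(-6.4);C=np.array([.5024,-.3151]);dx,dy=W[...,0]-C[0],W[...,1]-C[1];X=np.cos(a)*dx+np.sin(a)*dy;Y=-np.sin(a)*dx+np.cos(a)*dy
m=(z>.1)&(z<.114)&(abs(X)<.09)&(abs(Y)<.11)
def h(q):
    n,b=np.histogram(q*1000,np.arange(-110,111,2));print([(int(i),int(j)) for i,j in zip(b,n) if j>40])
h(Y[m&(abs(X)<.06)]);h(X[m&(abs(Y)<.1)])
E
```

```text
eef_pos: [0.4958, -0.3787, 0.2194]
grasp_force: 30.0
eef_pos: [0.4967, -0.3753, 0.187]
grasp_force: 30.0
t 23.93 p [ 496.7 -375.3  187. ] yaw -6.0 tilt 0.1 w 61.5 gf 30.0 J [  7.  29.  38.  94. -19.  64.  44.] F [ 0.4 -0.3 -4.9]
(495.3, -378.7, 185, -6.4) -> [-0.001 -0.001  0.008] [-3. -1.  2.] rows>= 0.1
[(-38, 59), (-36, 301), (-34, 317), (-32, 314), (-30, 396), (26, 166), (28, 372), (30, 384), (32, 385), (34, 249), (90, 297)]
[(-84, 115), (-82, 517), (-80, 540), (-78, 541), (-76, 855), (-74, 63), (-72, 63), (-70, 61), (-68, 61), (-66, 60), (-64, 52), (-62, 56), (-60, 53), (-58, 52), (-56, 51), (-54, 47), (-52, 57), (-50, 50), (-48, 58), (-46, 51), (-44, 56), (-42, 52), (-40, 52), (-38, 49), (-36, 56), (-34, 52), (-32, 48), (-30, 66), (-28, 47), (-26, 59), (-24, 48), (-22, 66), (-20, 46), (-18, 52), (-16, 63), (-14, 47), (-12, 56), (-10, 49), (-8, 65), (-6, 44), (-4, 58), (-2, 59), (0, 54), (2, 51), (4, 49), (6, 66), (8, 47), (10, 59), (12, 57), (14, 57), (16, 49), (18, 54), (20, 59), (22, 53), (24, 56), (26, 55), (28, 57), (30, 50), (32, 58), (34, 55), (36, 53), (38, 49), (40, 56), (42, 51), (44, 50), (46, 57), (48, 55), (50, 58), (52, 52), (54, 52), (56, 60), (58, 57), (60, 59), (62, 54), (64, 55), (66, 57), (68, 61), (70, 67), (72, 71), (74, 694), (76, 540), (78, 546), (80, 535), (82, 275)]
```

View pics/w4.png

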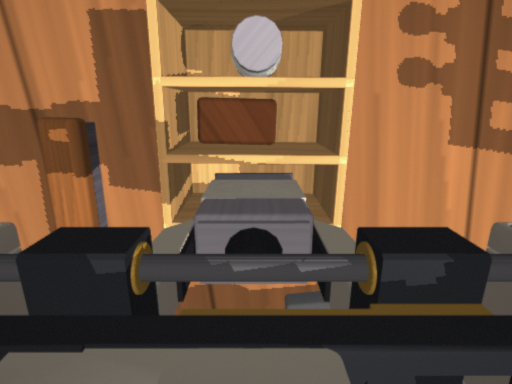

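The wrist view shows the tin held over the empty compartment. The dividers lie at rows 82 and 155, and the crate walls at columns 160 and 345. Divider positions agree with the crate pose to 1 mm, so I'll correct sideways and go in.

```bash
python3 -m inch '[[[0,0,0.004,-2,-1,0,45],[0,0,0.008,-4,-1,0,45],[0,0,0.008,-4,-1,0,45],[0,0,0.008,-4,-1,0,45]]]'|sed -n '2p;6p'
python3 -c "
from h import *
plan((495.2,-379.5,150,-6.4))"
```

```text
eef_pos: [0.4953, -0.3806, 0.1877]
grasp_force: 30.0
t 24.48 p [ 495.3 -380.6  187.7] yaw -6.5 tilt 0.02 w 61.9 gf 30.0 J [  8.  29.  38.  94. -19.  64.  44.] F [ 0.5  0.6 -4.5]
(495.2, -379.5, 150, -6.4) -> [-0.     0.    -0.001] [ 1. -0. 38.] rows>= 0.6
```

```bash
python3 -m inch '[[[0,0,0,1,0,12,45],[0,0,0,1,0,25,45],[0,0,0,1,0,37,45],[0,0,0,1,0,42,45],[0,0,0,1,0,42,45]]]'|sed -n '2p;4p;6p'
python3 -m inch '[[[0,0,0,0,0,12,45],[0,0,0,0,0,27,45],[0,0,0,0,0,42,45],[0,0,0,0,0,57,45],[0,0,0,0,0,66,45]]]'|sed -n '2p;4p;6p'
python3 -m inch '[[[0,0,0,0,0,2,45],[0,0,0,0,0,4,45],[0,0,0,0,0,6,45],[0,0,0,0,0,6,45]]]'|sed -n '2p;4p;6p'
```

```text
eef_pos: [0.4952, -0.3795, 0.1451]
ft_force: [-0.1, 0.9, -4.4]
grasp_force: 30.0
eef_pos: [0.4949, -0.3793, 0.0782]
ft_force: [0.6, 0.3, -4.9]
grasp_force: 30.0
eef_pos: [0.4955, -0.3796, 0.0738]
ft_force: [-0.9, -0.4, -4.5]
grasp_force: 30.0
```

```bash
python3 -m inch '[[[0,0,0,0,0,2,45],[0,0,0,0,0,4,45],[0,0,0,0,0,5,45],[0,0,0,0,0,5,45]]]'|sed -n '2p;4p;6p'
python3 -m inch '[[[0,0,0,0,0,1,45],[0,0,0,0,0,1,45]]]'|sed -n '2p;4p;6p'
```

```text
eef_pos: [0.4953, -0.3795, 0.0685]
ft_force: [-0.3, -0.3, -5.0]
grasp_force: 30.0
eef_pos: [0.4953, -0.3795, 0.0675]
ft_force: [-0.5, 0.2, -5.3]
grasp_force: 30.0
```

```bash
python3 -m inch '[[[0,0,0,0,0,1,45],[0,0,0,0,0,1,45]]]'|sed -n '2p;4p;6p'
python3 -m inch '[[[0,0,0,0,0,1,45],[0,0,0,0,0,1,45]]]'|sed -n '2p;4p;6p'
```

```text
eef_pos: [0.4953, -0.3795, 0.0665]
ft_force: [-0.4, 0.7, -4.7]
grasp_force: 30.0
eef_pos: [0.4954, -0.3798, 0.0659]
ft_force: [-1.6, -0.3, -0.4]
grasp_force: 30.0
```

```bash
python3 -m inch '[[[0,0,0,0,0,0.5,45],[0,0,0,0,0,0.5,84],[0,0,0,0,0,0.5,84],[0,0,0,0,0,0.5,84],[0,0,0,0,0,0.5,84]]]'|sed -n '2p;4,6p'
python3 -m inch '[[[0,0,0,0,0,-5,84],[0,0,0,0,0,-25,84],[0,0,0,0,0,-55,84],[0,0,0,0,0,-90,84],[0,0,0,0,0,-120,84]]]'|sed -n '2p;4p'
python3 -m inch '[[[0,0,0,40,-10,-10,84],[0,0,0,90,-25,-20,84],[0,0,0,140,-40,-30,84],[0,0,0,190,-60,-30,84],[0,0,0,235,-70,-30,84]]]'|sed -n '2p;4p'
python3 -m inch '[[[0,0,0,40,-10,0,84],[0,0,0,80,-20,0,84],[0,0,0,80,-20,0,84],[0,0,0,80,-20,0,84]]]'|sed -n '2p;4p'
python3 - <<'E'
from h import *
plan()
p,d=robot.grab_frame('top');cv2.imwrite('pics/top5.png',p[:,:,::-1]);W=pts(p,d,robot.calibration('top'));z=W[...,2];v,u=np.indices(d.shape)
comps(W,(z>.012)&(u>340)&(u<440)&(v>262)&(v<320))
comps(W,(z>.09)&(z<.125)&(u>390)&(u<415)&(v>185)&(v<235)&(p.astype(int)[...,0]-p[...,2]<40),10)
E
```

```text
eef_pos: [0.4954, -0.3796, 0.0651]
ft_force: [0.2, 0.1, 0.1]
grip_width: 0.0841
grasp_force: 0.0
eef_pos: [0.4955, -0.3801, 0.188]
ft_force: [-0.5, -0.2, -0.2]
eef_pos: [0.4518, -0.1368, 0.2165]
ft_force: [1.3, 0.1, 0.0]
eef_pos: [0.4419, -0.0572, 0.216]
ft_force: [-0.3, -1.0, -0.1]
t 29.85 p [441.9 -57.2 216. ] yaw -6.5 tilt 0.06 w 84.2 gf 0.0 J [-31.   7.  36. 115.  -5.  59.   1.] F [-0.3 -1.  -0.1]
[ 358  277   61   24 1053] [ 284.7 -371. ] [159.   46.7] 83.1 1053 0.045
[391 198  17  26 384] [ 495.3 -379.3] [41.9 61.6] 84.2 384 0.1098
```

View pics/top5.png

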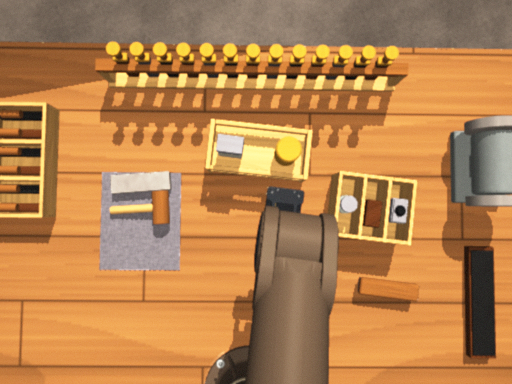

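The top view shows the tin in the right-hand compartment (400,210) with its top at about 108 mm, and the brush flat on the counter (389,289). Nothing else has been disturbed and the arm is clear.

```bash
python3 -c "
from rig import robot
print(robot.hand_in())"
```

```text
the job is handed in; nothing more can be done
None
```

The job is handed in at about 30 s of the 67 s limit: the last pictures show the tin upright on the floor of the crate's empty compartment, the brush flat on the counter and the arm clear; the judge's verdict was not returned.

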